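# Punch a drill mark through the template

### The arm

A 7-joint arm with a two-finger parallel gripper is mounted at the origin on a cart in front of the work surface, level with it; the furniture and walls round the work are solid. World frame = base frame: x ahead of the robot, y to its left, z up, the work surface at z = 0. Lengths are in m, angles in rad, forces in N, time in s.
With the tool pointing down it reaches from about 0.4 to 0.85 m from the base axis. Payload 4.5 kg.
Tool frame: the origin (TCP) lies at the very end of the fingers, on their centre line; the grasp point (between the pads) lies 19 mm behind it; z points along the fingers, y is the line along which they close (so a half turn about z gives the same grasp; the last joint's range is limited). The gripper opens to 88 mm and grips with 3 to 60 N. Pads are 18 mm wide; open, the fingers measure 123 mm over their backs; the gripper's body (75 mm by 187 mm) begins 45 mm behind the grasp point.
Start: joints at [1.3, 0.689, -0.195, 1.565, 0.157, 0.902, -0.215], TCP at [0.188, -0.596, 0.214] pointing down, gripper open.
Joint ranges: [-3.01, 3.01], [-0.46, 2.08], [-1.47, 1.51], [0.13, 2.56], [-1, 4.14], [0.04, 2.09], [-2.66, 2.66]. Speed limits (rad/s): [2.57, 2.57, 3.14, 3.14, 3.14, 3.14, 3.14].

### API

Orientations are given as a unit quaternion [x, y, z, w].
In Python, from plant import r, optics gives the robot as it stands.
- The arm moves only by the tool servo_tool, never from a script. Its arguments are lists of equal length, an entry for each row: "translation": the shift along the tool's x, y, z in m, a list of three; "turn": the turn, a rotation vector about the tool's x, y, z in rad, a list of three. In form: {"translation": [[dx, dy, dz], ...], "turn": [[rx, ry, rz], ...]}. A call has 1 to 10 rows; each row shifts and turns the commanded pose from where the row before left it, along the tool's axes as they then stand; what a row does not reach is not made up. A row lasts 1/8 s, in which the tool goes at most 62.5 mm and 10.7 degrees, less where a joint would pass 70% of its speed; a pose out of reach is approached as far as the arm can. A call is refused whole if a number of a shift passes 0.0625 or a number of a turn 0.188, either way. A call with a gripper value outside its range is refused whole. "grip" is the opening, from 0 (shut) to 1 (fully open), set as the call begins (left out, the last holds). The fingers move at their own pace and stop on an object; "grip_force" is the grip in N (left out, the last holds). Time passes only in rows, so rows that do not move let the fingers close. It gives the time, the measured TCP pose, the force, the opening and the grip force at its end, in the units of the state.
- r.get_state(): the state, without advancing time (a new reading comes with each control period).
- optics.snapshot(name): name is "side" or "top"; returns a dict with "img" (384x512x3 uint8, red, green, blue), "z_map" (384x512 float32, m along the optical axis (not along the pixel's ray), 0 where there is no reading), "mtx" (3x3 intrinsics, pixels), "k1" (the pictures are not rectified: a ray, as slopes to the right and down, at radius r is drawn at 1 + k1 r^2 times it, then the intrinsics apply), "R" (3x3) and "t" (3): a world point X has camera coordinates R X + t. Camera axes: x right, y down, z forward; pixel columns grow to the right and rows downward; lengths in m; the calibration is good to about 2 mm. A picture is of the moment at which its call begins.
- r.finish_job(): hands the job in; it is judged then, once.
The state is a dict: "clock": time; "q": joint angles; "qd": joint speeds; "joint_torque": joint torques, N m; "tool_pos": TCP position; "eef_rot": TCP orientation; "contact_force": force on the tool from outside, world axes, zero at the start; "moment": the same for the moment, N m; "opening": opening from 0.0 (shut) to 1.0 (fully open); "finger_force": force on a finger pad.
Only numpy, scipy, OpenCV 4.12 (cv2) and the standard library are available. Lean on these libraries where they do the work, as an engineer would, in place of code of your own. Each camera call takes 0.05 s, during which the arm holds its last target. There are 200 camera calls.

### The job

Take the spring punch out of its wooden stand, put its pin into the tall narrow guide ring of the drilling template and press straight down, gently, until you feel the punch snap; do not go on to lean on it after that. Make no mark anywhere else, then put the punch back upright in its stand, fully home. Leave the mug and the tape roll alone.

Things in the scene. Friction and masses are not known exactly. Their poses are not given: they have to be found in the camera images.
- punch: Automatic spring punch, steel, about 0.2 kg, upright in the stand. Origin: on its axis at the underside of its flange, z up along the tool. Flange 36 mm across, z 0 to 5 mm; above it the round grip and a cap 26 mm across up to z = 73 mm; below it a barrel 20 mm across to z = -30 mm, then the sprung nose, 13 mm across, to z = -48 mm, then the pin.
- punch_grip (a point): Where to grip the punch, on its axis at z = 30 mm in its frame; the round grip is 24 mm across from z = 5 to 58 mm. Keep the fingertips at z = 7 mm or higher, just above the flange, which then bears the push.
- nose_end (a point): Centre of the nose's lower end, at z = -48 mm in the punch frame when free. A pin 6 mm across with a 5 mm conical point sticks out of it by an unknown length, 15 to 37 mm. Nose and pin push up into the barrel: the force rises from 3 N to 12-13 N over 7 mm of travel, then the spring trips and it drops at once to 8-9 N, rising again beyond; hard stop at 11 mm. Over 20 N harms the work.
- button (a point): Top of the small brass button in the punch's cap, at z = 75 mm in the punch frame, 2 mm proud of the cap. It is the end of the striker: it jumps up to z = 79 mm when the punch trips and comes back down when the tool is lifted.
- ring_tall: The tall narrow steel guide ring on the template: 22 mm outside, bore 9 mm right through, 8 mm high, fixed. Origin at the centre of its underside, on the template's top, 4 mm above the panel surface that the pin is to mark (through a hole in the template).
- ring_tall_mouth (a point): Centre of the mouth of the tall ring, at its top, 12 mm above the panel surface.
- ring_low: The low wide steel guide ring, not to be used: 36 mm outside, bore 9 mm, 4 mm high, fixed on the template 100 mm from the tall one. Origin at the centre of its underside.
- panel: White drawer front lying fixed on the worktop, 130 x 240 x 18 mm, with an aluminium drilling template (60 x 170 mm, 4 mm thick) on it. Origin at the centre of the panel's underside, y along its length; the rings stand at y = -50 and +50 mm, either way round.
- stand: Turned wooden stand for the punch, fixed: foot 80 mm across, column 54 mm across, 100 mm high, bore 29 mm across at its mouth and 25 mm at half height, closed 9 mm above the worktop. Origin at the centre of the underside. With the punch home its flange rests on the top rim, the punch's origin 100 mm above the stand's origin.
- stand_mouth (a point): Centre of the stand's top rim.
- mug: White mug with black patches and a black handle, 83 mm across, 94 mm high, a bystander. Origin at the centre of its underside.
- tape: Roll of tape lying flat, 104 mm across, 25 mm high, a bystander. Origin at the centre of its underside.

How it is judged:
On the way, in this order (a step that is already met when the one before it is completed fails the run):
1. the punch is lifted right out of the stand (z of punch in the frame of stand above 0.16 m), for 0.1 s.
2. the punch has tripped in the tall ring: striker up by more than 2.5 mm, tool upright, pin on the panel (z of button in the frame of punch above 0.0775 m and horizontal distance between nose_end and ring_tall below 0.005 m and angle between punch's own z axis and vertical below 0.12 rad and contact force between punch and panel above 1 N), for 0.1 s.
At the end, for the whole second after the job is handed in: The punch stands upright (within 0.08 rad) and at rest in its stand, its flange on the rim (within 3 mm) and its axis within 8 mm of the bore's, released (horizontal distance between punch and stand below 0.008 m and z of punch in the frame of stand between 0.097 and 0.103 m and angle between punch's own z axis and vertical below 0.08 rad and linear speed of punch below 0.02 m/s); the robot touches nothing.
It fails at once if the punch is pressed on the panel, template or a ring with more than 20 N (contact force between punch and panel above 20 N or contact force between punch and ring_tall above 20 N or contact force between punch and ring_low above 20 N).
It fails at once if the nose is pushed in by more than 4 mm away from the tall ring (a mark made elsewhere) (z of nose_end in the frame of punch above -0.044 m and horizontal distance between nose_end and ring_tall above 0.012 m).
It fails at once if the mug or tape roll is moved by more than 20 mm (distance of any of mug, tape from where it was at the start of the episode above 0.02 m).
It also fails if it takes over 58 s, if anything falls off the work surface, if the arm or the gripper's body presses on something with over 40 N, if the wrist force passes 120 N, or if a joint passes its speed limit or range.

## Working session

There is one attempt and no reset: what is moved stays moved. The work goes in short steps, Python scripts to look and compute and a tool call to move; the robot and the scene stay as the last step left them, time stands still between calls to the robot, and variables do not carry over. Pictures are saved under pics/ and viewed, at most 10 in all, crops included, and the job is handed in when it is done.

Besides the shell and the picture viewer there is one more tool, called after "Request:" as name(argument=value, ...) on one line, values as JSON. servo_tool: Moves the arm, as the interface text tells. Its arguments: {"type":"object","properties":{"translation":{"type":"array"},"turn":{"type":"array"},"grip":{"type":"number"},"grip_force":{"type":"number"}},"required":["translation","turn"]}

```bash
ls; mkdir -p pics; cat > h.py <<'E'
import numpy as np, cv2
from plant import r, optics
def ray(s,u,v):
    K=s["mtx"];k=s["k1"]
    d=np.array([(u-K[0][2])/K[0][0],(v-K[1][2])/K[1][1]],float);p=d.copy()
    for _ in range(20): p=d/(1+k*(p@p))
    R=np.array(s["R"]);t=np.array(s["t"])
    return -R.T@t, R.T@np.array([p[0],p[1],1.])
def onz(s,u,v,z):
    o,d=ray(s,u,v); return o+d*(z-o[2])/d[2]
def pt(s,u,v):
    o,d=ray(s,u,v); return o+d*s["z_map"][int(round(v)),int(round(u))]
def proj(s,X):
    p=np.array(s["R"])@np.array(X)+np.array(s["t"]);q=p[:2]/p[2];q=q*(1+s["k1"]*(q@q))
    return q[0]*s["mtx"][0][0]+s["mtx"][0][2],q[1]*s["mtx"][1][1]+s["mtx"][1][2]
def cloud(s):
    K=np.array(s["mtx"]);D=np.array([s["k1"],0,0,0,0],float)
    v,u=np.mgrid[:384,:512];p=cv2.undistortPoints(np.stack([u,v],-1).reshape(-1,1,2).astype(np.float64),K,D).reshape(384,512,2)
    z=s["z_map"];c=np.dstack([p,np.ones_like(z)])*z[...,None]
    w=(c-np.array(s["t"]))@np.array(s["R"]);w[z==0]=np.nan
    return w
E
python3 - <<'E'
from h import *
ims=[]
for n in("top","side"):
    s=optics.snapshot(n);np.save(n+".npy",s,allow_pickle=True)
    cv2.imwrite(f"pics/{n}0.png",s["img"][...,::-1]);print(n,-np.array(s["R"]).T@s["t"],np.array(s["R"])[2],s["mtx"][0][0],s["k1"])
print(r.get_state())
E
```

```text
pics
top [0.2361731  0.03222219 1.397358  ] [ 0.1756413  -0.02061807 -0.9842383 ] 371.2349687973538 -0.09274099174472378
side [ 0.40132761 -1.17590575  0.66886862] [ 0.02722446  0.91755055 -0.39668604] 383.74919222652034 -0.009539741689246276
{'clock': 0.1, 'q': array([ 1.29979356,  0.68990538, -0.19452352,  1.56621271,  0.15730193,
        0.90249308, -0.21508534]), 'qd': array([ 0.00036912,  0.00038824, -0.00070712, -0.00405609,  0.00071917,
       -0.00234984,  0.00043706]), 'joint_torque': array([-3.43668486e-03, -5.28509831e+01, -1.27165563e+00, -1.53840530e+01,
       -5.25965332e-02,  1.96844696e-03,  5.00472026e-05]), 'tool_pos': array([ 0.18734527, -0.59563774,  0.21289434]), 'eef_rot': array([ 9.88402098e-01,  1.51857271e-01, -1.80354348e-04, -7.93529071e-04]), 'contact_force': array([-0.18687504, -0.00125224,  0.6578314 ]), 'moment': array([-0.05268635,  0.00514241, -0.03907546]), 'finger_force': 0.0, 'opening': 1.0009498040083886}
```

View pics/top0.png

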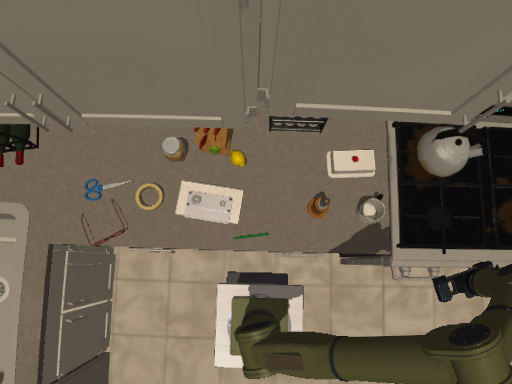

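View pics/side0.png

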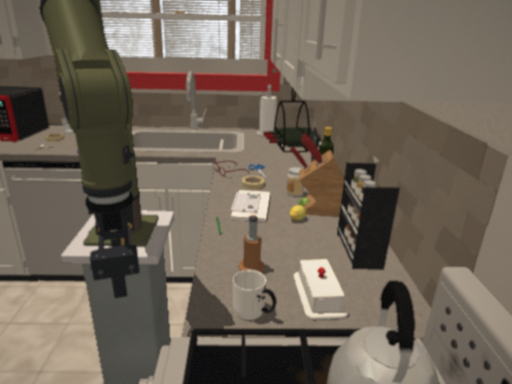

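The top view shows the stand at about (319,205), the panel at (210,202), the mug at (371,209) and the tape at (149,196). In the side view the stand is at (252,250), the panel at (250,205) and the mug at (250,295).

```bash
python3 - <<'E'
from h import *
T=np.load("top.npy",allow_pickle=True).item();S=np.load("side.npy",allow_pickle=True).item()
def crop(s,u,v,w,h): return cv2.resize(s["img"][v:v+h,u:u+w,::-1],(400,300),interpolation=cv2.INTER_CUBIC)
cv2.imwrite("pics/c1.png",np.vstack([np.hstack([crop(T,170,172,80,60),crop(T,296,180,60,45)]),np.hstack([crop(S,220,180,60,45),crop(S,218,208,88,66)])]))
wt=cloud(T);ws=cloud(S)
for nm,w,s,b in(("top",wt,T,(300,185,340,225)),("side",ws,S,(232,210,272,275))):
    u0,v0,u1,v1=b;p=w[v0:v1,u0:u1]
    for lo,hi in((.09,.105),(.105,.16),(.16,.2)):
        m=(p[...,2]>lo)&(p[...,2]<hi);q=p[m]
        print(nm,lo,len(q),q.mean(0),q.min(0),q.max(0)) if len(q) else 0
p=wt[175:230,170:250];m=(p[...,2]>.010)&(p[...,2]<.045);print("panel",np.median(p[m],0),m.sum())
ys,xs=np.where(m);rc=cv2.minAreaRect(np.stack([xs+170,ys+175],1).astype(np.float32));print(rc)
for c in cv2.boxPoints(rc): print(onz(T,*c,.018))
print("worktop z",np.nanmedian(wt[215:225,260:290,2]),np.nanmedian(ws[215:230,222:232,2]))
m=(p[...,2]>.026)&(p[...,2]<.045);print(m.sum(),[ (x+170,y+175,p[y,x].round(3)) for y,x in zip(*np.where(m))][:40])
E
```

```text
top 0.09 104 [ 0.43750483 -0.20552515  0.09947215] [ 0.41719671 -0.23700012  0.09257527] [ 0.46851597 -0.185304    0.10490873]
top 0.105 28 [ 0.43490892 -0.20572762  0.12555575] [ 0.42691716 -0.22410125  0.10520794] [ 0.45181051 -0.19490261  0.15653284]
top 0.16 50 [ 0.44083418 -0.20977532  0.16898201] [ 0.42910201 -0.22254149  0.16059299] [ 0.45301996 -0.19893618  0.17883265]
side 0.09 184 [ 0.43785321 -0.26516953  0.09737359] [ 0.3966517  -0.37990297  0.09001553] [ 0.46707748 -0.19620159  0.10498066]
side 0.105 149 [ 0.44123707 -0.22097806  0.13031434] [ 0.42613658 -0.23060892  0.10515547] [ 0.45809741 -0.20211495  0.15978535]
side 0.16 55 [ 0.4416182  -0.21940428  0.16909446] [ 0.43042385 -0.22831582  0.16030729] [ 0.45318274 -0.20430646  0.17542825]
panel [0.44647038 0.19798922 0.01913703] 2206
((209.10675048828125, 202.99057006835938), (63.52875900268555, 35.92338180541992), 8.972625732421875)
[0.39327352 0.32486495 0.018     ]
[0.52929204 0.31277641 0.018     ]
[0.49875701 0.07311876 0.018     ]
[0.36386427 0.08906801 0.018     ]
worktop z -0.0008457052735371295 0.0010524333002
[... 1790 characters left out ...]
, 0.153, 0.037])), (np.int64(222), np.int64(202), array([0.449, 0.15 , 0.03 ])), (np.int64(223), np.int64(202), array([0.45 , 0.147, 0.027])), (np.int64(224), np.int64(202), array([0.45 , 0.143, 0.028])), (np.int64(194), np.int64(203), array([0.442, 0.255, 0.027])), (np.int64(196), np.int64(203), array([0.443, 0.247, 0.029])), (np.int64(198), np.int64(203), array([0.443, 0.24 , 0.027])), (np.int64(219), np.int64(203), array([0.445, 0.161, 0.03 ])), (np.int64(223), np.int64(203), array([0.446, 0.147, 0.026])), (np.int64(224), np.int64(203), array([0.445, 0.143, 0.032])), (np.int64(194), np.int64(204), array([0.439, 0.255, 0.027])), (np.int64(195), np.int64(204), array([0.439, 0.251, 0.028]))]
```

View pics/c1.png

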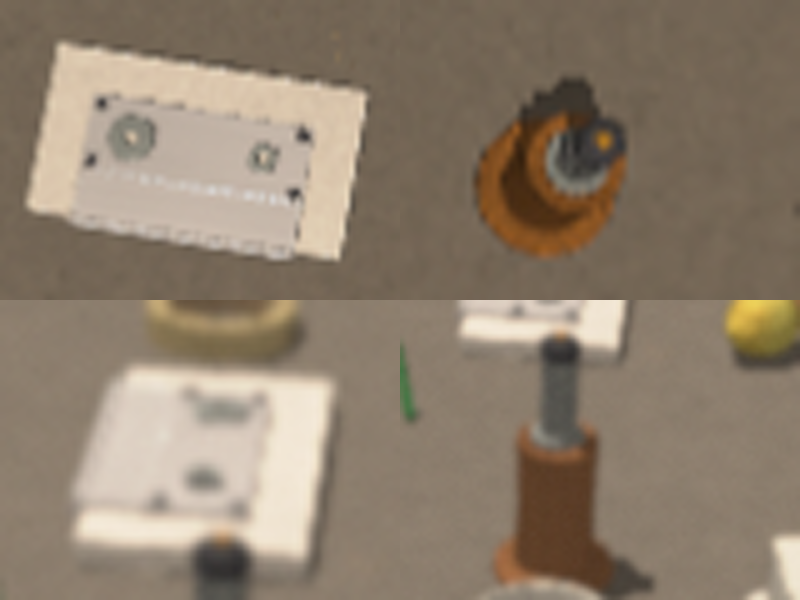

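The crop shows the tall narrow ring at the right end of the template, near top pixel (222,203). The low wide ring is near (196,199), and the punch's brass button is near (326,200.5).

```bash
cat >> h.py <<'E'
def tri(a,ua,b,ub):
    o1,d1=ray(a,*ua);o2,d2=ray(b,*ub);A=np.stack([d1,-d2],1);x=np.linalg.lstsq(A,o2-o1,rcond=None)[0]
    p,q=o1+x[0]*d1,o2+x[1]*d2
    return (p+q)/2,np.linalg.norm(p-q)
def darkc(s,u0,v0,u1,v1,sgn=-1):
    g=s["img"][v0:v1,u0:u1].astype(float).mean(2);b=np.median(g);w=np.clip(b-8-g,0,None);v,u=np.mgrid[v0:v1,u0:u1]
    return (u*w).sum()/w.sum(),(v*w).sum()/w.sum()
E
python3 - <<'E'
from h import *
T=np.load("top.npy",allow_pickle=True).item();S=np.load("side.npy",allow_pickle=True).item()
a=darkc(T,217,199,228,208);b=darkc(T,189,193,203,205);print("rings px",a,b)
pa=onz(T,*a,.027);pb=onz(T,*b,.024);print(pa,pb,np.linalg.norm((pa-pb)[:2]))
c=darkc(S,246,203,256,211);d=darkc(S,246,194,260,200);print(c,d,onz(S,*c,.027),onz(S,*d,.024))
print("proj of pa in side",proj(S,pa))
def orange(s,u0,v0,u1,v1):
    g=s["img"][v0:v1,u0:u1].astype(float);w=np.clip(g[...,0]-g[...,2]-40,0,None);v,u=np.mgrid[v0:v1,u0:u1];return (u*w).sum()/w.sum(),(v*w).sum()/w.sum()
t=orange(T,323,197,330,204);print("btn",t,onz(T,*t,.175));s_=orange(S,249,212,257,219);print(s_,onz(S,*s_,.175));print(tri(T,t,S,s_))
w=cloud(T)[180:225,300:345];m=(w[...,2]>.092)&(w[...,2]<.106)
ys,xs=np.where(m);e=cv2.minEnclosingCircle(np.stack([xs+300,ys+180],1).astype(np.float32));print("rim",e,onz(T,*e[0],.1))
g=T["img"][180:225,300:345].astype(int);m=((g[...,0]-g[...,2])>30);ys,xs=np.where(m);e=cv2.minEnclosingCircle(np.stack([xs+300,ys+180],1).astype(np.float32));print("foot",e)
E
```

```text
rings px (np.float64(222.3352826510721), np.float64(203.00844704353474)) (np.float64(195.87590816623077), np.float64(198.18250508573092))
[0.44590011 0.1491544  0.027     ] [0.46141539 0.24936968 0.024     ] 0.10140920762361853
(np.float64(250.31508003369842), np.float64(206.67396798652064)) (np.float64(252.90909090909088), np.float64(196.1699443413729)) [0.4455319  0.14829306 0.027     ] [0.45848499 0.25311971 0.024     ]
proj of pa in side (np.float64(250.4061789829004), np.float64(206.57703348851828))
btn (np.float64(326.24422442244224), np.float64(200.7161716171617)) [ 0.44210342 -0.21112683  0.175     ]
(np.float64(252.93283582089552), np.float64(214.62686567164178)) [ 0.44163214 -0.20832143  0.175     ]
(array([ 0.44170037, -0.21086367,  0.17632917]), np.float64(0.000353577873061711))
rim ((321.946044921875, 204.39927673339844), 7.518218517303467) [ 0.44096429 -0.21057984  0.1       ]
foot ((322.0, 201.5), 30.761276245117188)
```

Request:
servo_tool(translation=[[0, 0, 0], [0, 0, 0]], turn=[[0, 0, 0.15], [0, 0, 0.155]], grip=1)

```text
clock: 0.35
tool_pos: [0.1874, -0.5958, 0.2131]
eef_rot: [1.0, -0.003, -0.0, -0.001]
contact_force: [-0.0, 0.4, -0.1]
opening: 1.002
finger_force: 0.0
```

Request:
servo_tool(translation=[[0.0254, -0.0385, 0], [0.0254, -0.0385, 0], [0.0254, -0.0385, 0], [0.0254, -0.0385, 0], [0.0254, -0.0385, 0], [0.0254, -0.0385, 0], [0.0254, -0.0385, 0], [0.0254, -0.0385, 0], [0.0254, -0.0385, 0], [0.0258, -0.0385, 0]], turn=[[0, 0, 0], [0, 0, 0], [0, 0, 0], [0, 0, 0], [0, 0, 0], [0, 0, 0], [0, 0, 0], [0, 0, 0], [0, 0, 0], [0, 0, 0]])

```text
clock: 1.6
tool_pos: [0.4425, -0.2099, 0.2134]
eef_rot: [1.0, -0.0, -0.0, -0.0]
contact_force: [0.4, 0.6, -0.2]
opening: 1.003
finger_force: 0.0
```

Request:
servo_tool(translation=[[0, 0, 0], [0, 0, 0], [0, 0, 0]], turn=[[0, 0, 0], [0, 0, 0], [0, 0, 0]])

```text
clock: 1.98
tool_pos: [0.441, -0.2127, 0.2135]
eef_rot: [1.0, -0.002, -0.0, 0.0]
contact_force: [-0.3, 1.2, -0.3]
opening: 1.003
finger_force: 0.0
```

Request:
servo_tool(translation=[[0.0005, -0.001, 0.025], [0, 0, 0.025], [0, 0, 0.025], [0, 0, 0.015], [0, 0, 0.0], [0, 0, 0]], turn=[[0, 0, 0], [0, 0, 0], [0, 0, 0], [0, 0, 0], [0, 0, 0], [0, 0, 0]])

```text
clock: 2.72
tool_pos: [0.4426, -0.2111, 0.1241]
eef_rot: [1.0, -0.001, 0.0, 0.0]
contact_force: [-0.2, -0.4, -0.1]
opening: 0.999
finger_force: 0.0
```

```bash
python3 - <<'E'
from h import *
for i in range(3):
    s=optics.snapshot("side");st=r.get_state();print(st["tool_pos"],st["eef_rot"],st["contact_force"])
i=s["img"][185:275,210:300,::-1];cv2.imwrite("pics/g1.png",cv2.resize(i,(540,540),interpolation=cv2.INTER_CUBIC))
E
```

```text
[ 0.44277904 -0.21097761  0.12431219] [ 9.99999573e-01 -6.24102593e-04  5.83582403e-04  3.53225401e-04] [ 0.01023316  0.31626629 -0.27620025]
[ 0.44291296 -0.21081219  0.12435416] [ 9.99999597e-01 -4.46670845e-04  6.97253517e-04  3.47945765e-04] [-0.32462919  0.04039426 -0.41287284]
[ 0.44295571 -0.21068193  0.12434542] [ 9.99999641e-01 -3.03756980e-04  7.12970892e-04  3.43577958e-04] [ 0.35169492  0.05152949 -0.2179801 ]
```

View pics/g1.png

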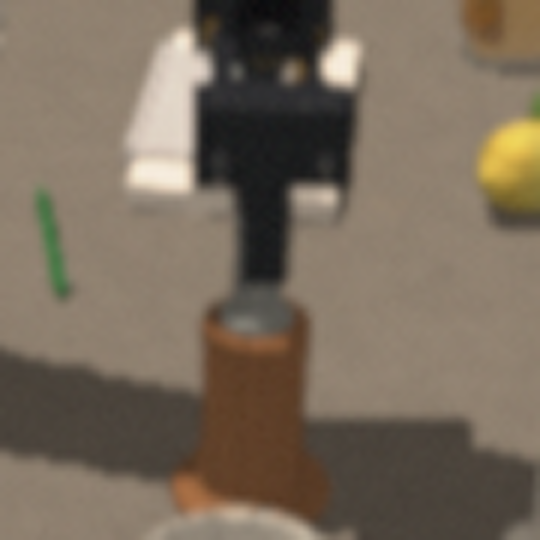

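The finger is about 1.3 px (2–3 mm) to the right of the punch axis (265 against 257 in the crop). I'll shift it slightly in −x, lower, and close.

Request:
servo_tool(translation=[[-0.002, 0, 0.014], [0, 0, 0], [0, 0, 0]], turn=[[0, 0, 0], [0, 0, 0], [0, 0, 0]])

```text
clock: 3.25
tool_pos: [0.4409, -0.2104, 0.1101]
eef_rot: [1.0, -0.0, 0.0, 0.0]
contact_force: [-0.6, 0.3, -0.4]
opening: 0.998
finger_force: 0.0
```

Request:
servo_tool(translation=[[0, 0, 0], [0, 0, 0], [0, 0, 0], [0, 0, 0], [0, 0, 0], [0, 0, 0], [0, 0, 0]], turn=[[0, 0, 0], [0, 0, 0], [0, 0, 0], [0, 0, 0], [0, 0, 0], [0, 0, 0], [0, 0, 0]], grip=0, grip_force=40)

```text
clock: 4.12
tool_pos: [0.4406, -0.2105, 0.1096]
eef_rot: [1.0, -0.0, 0.0, 0.0]
contact_force: [0.6, -1.1, 0.1]
opening: 0.262
finger_force: 39.9
```

Request:
servo_tool(translation=[[0, 0, -0.01], [0, 0, -0.02], [0, 0, -0.02], [0, 0, -0.02], [0, 0, -0.02], [0, 0, -0.02], [0, 0, -0.01], [0, 0, 0], [0, 0, 0], [0, 0, 0]], turn=[[0, 0, 0], [0, 0, 0], [0, 0, 0], [0, 0, 0], [0, 0, 0], [0, 0, 0], [0, 0, 0], [0, 0, 0], [0, 0, 0], [0, 0, 0]])

```text
clock: 5.38
tool_pos: [0.44, -0.21, 0.2289]
eef_rot: [1.0, -0.0, -0.001, -0.0]
contact_force: [-0.2, -0.1, -3.2]
opening: 0.26
finger_force: 39.9
```

```bash
python3 - <<'E'
from h import *
s=optics.snapshot("side");st=r.get_state();print(st["tool_pos"],st["eef_rot"],st["contact_force"],st["opening"])
np.save("side1.npy",s,allow_pickle=True)
x,y,z=st["tool_pos"]
for dz in (-.01,-.058,-.073,-.095): print(dz,proj(s,[x,y,z+dz]))
i=s["img"][160:260,210:310,::-1];cv2.imwrite("pics/g2.png",cv2.resize(i,(600,600),interpolation=cv2.INTER_CUBIC))
E
```

```text
[ 0.44013244 -0.21008824  0.22898466] [ 9.99999739e-01 -7.81577152e-05 -6.79583045e-04 -2.30768438e-04] [-0.17666057  0.77053349 -2.03592892] 0.2611063287247628
-0.01 (np.float64(252.83625819488145), np.float64(200.77961122730474))
-0.058 (np.float64(252.3819949796224), np.float64(216.1728144524582))
-0.073 (np.float64(252.24327994207744), np.float64(220.87255674241214))
-0.095 (np.float64(252.04254263521605), np.float64(227.67301197250598))
```

View pics/g2.png

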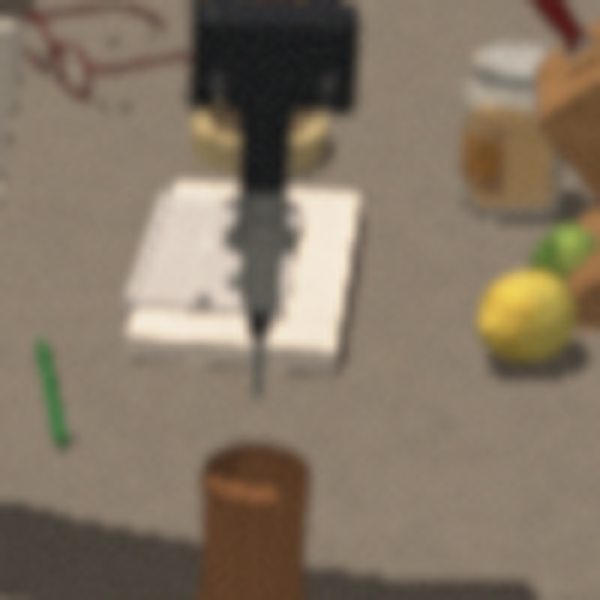

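The punch hangs upright. Its pin is at crop column 258 and the tip at row 395, so about px (252.6, 225.4), which puts the tip ≈88 mm below the TCP. Next I carry it over the tall ring.

Request:
servo_tool(translation=[[0, -0.02, 0], [0, -0.04, 0], [0, -0.04, 0], [0, -0.045, 0], [0, -0.045, 0], [0.0045, -0.045, 0], [0, -0.045, 0], [0, -0.04, 0], [0, -0.025, 0], [0, -0.014, 0]], turn=[[0, 0, 0], [0, 0, 0], [0, 0, 0], [0, 0, 0], [0, 0, 0], [0, 0, 0], [0, 0, 0], [0, 0, 0], [0, 0, 0], [0, 0, 0]])

```text
clock: 6.68
tool_pos: [0.4449, 0.1502, 0.2293]
eef_rot: [1.0, 0.001, -0.0, -0.0]
contact_force: [-0.4, -0.3, -2.5]
opening: 0.259
finger_force: 39.9
```

Request:
servo_tool(translation=[[0, 0, 0.02], [0, 0, 0.025], [0, 0, 0.02], [0, 0, 0.015], [0, 0, 0.01], [0, 0, 0], [0, 0, 0], [0, 0, 0]], turn=[[0, 0, 0], [0, 0, 0], [0, 0, 0], [0, 0, 0], [0, 0, 0], [0, 0, 0], [0, 0, 0], [0, 0, 0]])

```text
clock: 7.68
tool_pos: [0.4455, 0.1488, 0.1401]
eef_rot: [1.0, -0.0, 0.001, -0.0]
contact_force: [-0.3, -0.3, -2.2]
opening: 0.258
finger_force: 39.9
```

```bash
python3 - <<'E'
from h import *
s=optics.snapshot("side");st=r.get_state();print(st["tool_pos"],st["eef_rot"],st["contact_force"],st["opening"])
np.save("side2.npy",s,allow_pickle=True)
x,y,z=st["tool_pos"]
for dz in (-.0575,-.073,-.0877): print(dz,proj(s,[x,y,z+dz]))
print("mouth",proj(s,[.4457,.149,.030]),proj(s,[.4457,.149,.018]))
i=s["img"][170:220,215:285,::-1];cv2.imwrite("pics/g3.png",cv2.resize(i,(770,550),interpolation=cv2.INTER_CUBIC))
E
```

```text
[0.44547854 0.14884064 0.14008375] [ 9.99999840e-01 -1.31044554e-04  5.22730277e-04 -1.70152530e-04] [ 1.52756491  0.17386238 -1.89961426] 0.25926224701342976
-0.0575 (np.float64(250.65310394745234), np.float64(193.3579097846984))
-0.073 (np.float64(250.55302129714286), np.float64(197.0941977662136))
-0.0877 (np.float64(250.4588811544388), np.float64(200.6085605104881))
mouth (np.float64(250.37383652387868), np.float64(205.88887183413254)) (np.float64(250.29828310761758), np.float64(208.70241372950426))
```

View pics/g3.png

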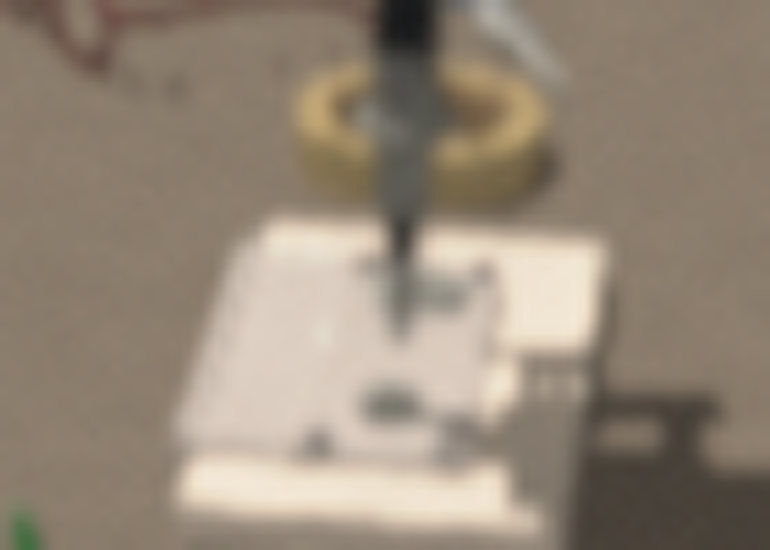

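```bash
python3 - <<'E'
from h import *
s=np.load("side2.npy",allow_pickle=True).item()
g=s["img"].astype(float).mean(2)
for v in list(range(184,210)):
    a=g[v,241:262];b=np.median(np.r_[a[:3],a[-3:]]);w=np.clip(b-10-a,0,None)
    print(v,a[3:17].astype(int),(w*np.arange(241,262)).sum()/max(w.sum(),1))
E
```

```text
184 [110 107 112 116 110  97  89  87  88  94 107 122 130 125] 251.11475409836066
185 [107 105 105 104 100  93  88  88  91  92  98 107 109 107] 250.95121951219514
186 [110 107 104 102  97  92  89  89  90  92  94  98 100  98] 250.99074074074073
187 [114 111 107 103 100  93  89  89  88  89  94  96  97  96] 254.04417670682733
188 [121 117 114 112 108 100  89  86  85  90  97  99  99  96] 254.37323943661977
189 [143 139 136 136 131 115  90  78  83  99 113 116 115 111] 253.47031963470317
190 [185 179 177 176 170 147  98  65  85 123 145 151 150 145] 253.10377833753134
191 [215 211 209 207 201 174 114  66  99 153 185 196 195 190] 252.0926083262532
192 [221 219 216 209 199 175 117  74 114 177 209 217 218 217] 250.9458740017746
193 [215 214 206 187 169 153 117  92 127 178 206 213 216 213] 250.5277324632953
194 [207 205 197 178 159 148 125 109 130 164 182 192 198 190] 251.5641025641025
195 [206 205 201 189 179 160 136 112 123 144 159 164 171 174] 252.74290718038526
196 [206 206 202 197 189 168 137 112 119 135 145 147 150 165] 252.96471371504663
197 [206 205 202 199 192 169 137 114 125 140 144 14
[... 271 characters left out ...]
8
201 [211 206 202 202 203 200 190 183 192 201 203 203 202 200] 255.4571428571428
202 [205 203 202 202 203 202 200 198 202 202 202 203 204 202] 259.14285714285717
203 [205 202 203 204 201 200 201 201 202 204 203 203 203 202] 0.0
204 [203 203 203 199 193 184 182 185 192 199 203 204 203 203] 250.0186335403727
205 [205 205 202 191 173 159 150 156 169 189 202 205 203 201] 250.10211267605635
206 [203 205 200 180 152 129 123 125 140 171 192 196 198 192] 250.81705150976907
207 [201 204 202 181 149 128 123 124 134 157 171 171 166 167] 252.76911076443056
208 [188 199 204 194 173 160 155 158 164 168 165 147 135 133] 257.38361266294226
209 [163 187 202 204 196 191 189 191 192 192 176 149 130 125] 258.9
```

The pin column is about 251.0 against 250.3 for the ring, so I shift about −2 mm in x before lowering slowly while watching the force.

Request:
servo_tool(translation=[[-0.002, 0, 0.01], [0, 0, 0.008], [0, 0, 0], [0, 0, 0]], turn=[[0, 0, 0], [0, 0, 0], [0, 0, 0], [0, 0, 0]])

```text
clock: 8.22
tool_pos: [0.4431, 0.1487, 0.1214]
eef_rot: [1.0, -0.0, -0.0, 0.0]
contact_force: [0.1, 0.2, -2.3]
opening: 0.263
finger_force: 39.9
```

Request:
servo_tool(translation=[[0, 0, 0.002], [0, 0, 0.002], [0, 0, 0], [0, 0, 0]], turn=[[0, 0, 0], [0, 0, 0], [0, 0, 0], [0, 0, 0]])

```text
clock: 8.72
tool_pos: [0.4432, 0.149, 0.1176]
eef_rot: [1.0, -0.0, 0.0, -0.0]
contact_force: [0.3, 1.6, -2.5]
opening: 0.258
finger_force: 39.9
```

Request:
servo_tool(translation=[[0, 0, 0.002], [0, 0, 0], [0, 0, 0]], turn=[[0, 0, 0], [0, 0, 0], [0, 0, 0]])

```text
clock: 9.1
tool_pos: [0.4431, 0.149, 0.1155]
eef_rot: [1.0, 0.0, 0.0, -0.0]
contact_force: [-0.1, 1.3, -3.8]
opening: 0.263
finger_force: 40.0
```

Request:
servo_tool(translation=[[0, 0, 0.0015], [0, 0, 0], [0, 0, 0]], turn=[[0, 0, 0], [0, 0, 0], [0, 0, 0]])

```text
clock: 9.48
tool_pos: [0.4432, 0.1489, 0.1141]
eef_rot: [1.0, -0.0, 0.0, -0.0]
contact_force: [1.0, 2.4, -2.2]
opening: 0.26
finger_force: 40.0
```

Request:
servo_tool(translation=[[0, 0, 0.0015], [0, 0, 0], [0, 0, 0]], turn=[[0, 0, 0], [0, 0, 0], [0, 0, 0]])

```text
clock: 9.85
tool_pos: [0.4432, 0.1488, 0.1126]
eef_rot: [1.0, -0.0, 0.0, -0.0]
contact_force: [0.4, 3.7, -2.3]
opening: 0.257
finger_force: 40.0
```

Request:
servo_tool(translation=[[0, 0, 0.0015], [0, 0, 0], [0, 0, 0]], turn=[[0, 0, 0], [0, 0, 0], [0, 0, 0]])

```text
clock: 10.22
tool_pos: [0.4431, 0.1488, 0.1111]
eef_rot: [1.0, -0.0, 0.0, 0.0]
contact_force: [0.7, 3.1, -2.7]
opening: 0.26
finger_force: 40.0
```

A lateral force of +3 N in y means the pin is in the bore and touching its −y side, so I ease it towards +y.

Request:
servo_tool(translation=[[0, -0.0012, 0], [0, 0, 0], [0, 0, 0]], turn=[[0, 0, 0], [0, 0, 0], [0, 0, 0]])

```text
clock: 10.6
tool_pos: [0.443, 0.1496, 0.1111]
eef_rot: [1.0, -0.0, -0.0, 0.0]
contact_force: [-0.0, 1.7, -2.4]
opening: 0.259
finger_force: 40.0
```

Request:
servo_tool(translation=[[0, 0, 0.0015], [0, 0, 0], [0, 0, 0]], turn=[[0, 0, 0], [0, 0, 0], [0, 0, 0]])

```text
clock: 10.98
tool_pos: [0.443, 0.1497, 0.1095]
eef_rot: [1.0, -0.0, -0.0, 0.0]
contact_force: [-0.5, 0.1, -2.9]
opening: 0.265
finger_force: 40.0
```

Request:
servo_tool(translation=[[0, 0, 0.0015], [0, 0, 0], [0, 0, 0]], turn=[[0, 0, 0], [0, 0, 0], [0, 0, 0]])

```text
clock: 11.35
tool_pos: [0.4433, 0.1499, 0.1082]
eef_rot: [1.0, -0.0, 0.0, 0.0]
contact_force: [-0.4, 0.5, 1.2]
opening: 0.258
finger_force: 40.0
```

Contact came at TCP z≈0.1085, which is panel depth. I now press in small steps.

Request:
servo_tool(translation=[[0, 0, 0.0015], [0, 0, 0.0015], [0, 0, 0], [0, 0, 0]], turn=[[0, 0, 0], [0, 0, 0], [0, 0, 0], [0, 0, 0]])

```text
clock: 11.85
tool_pos: [0.4433, 0.1499, 0.1052]
eef_rot: [1.0, -0.0, 0.0, -0.0]
contact_force: [-0.3, 1.2, 4.7]
opening: 0.261
finger_force: 39.9
```

Request:
servo_tool(translation=[[0, 0, 0.001], [0, 0, 0.001], [0, 0, 0], [0, 0, 0]], turn=[[0, 0, 0], [0, 0, 0], [0, 0, 0], [0, 0, 0]])

```text
clock: 12.35
tool_pos: [0.4434, 0.15, 0.1034]
eef_rot: [1.0, -0.0, 0.0, -0.0]
contact_force: [-0.7, 0.3, 6.8]
opening: 0.262
finger_force: 39.9
```

Request:
servo_tool(translation=[[0, 0, 0.0007], [0, 0, 0], [0, 0, 0]], turn=[[0, 0, 0], [0, 0, 0], [0, 0, 0]])

```text
clock: 12.72
tool_pos: [0.4435, 0.15, 0.1028]
eef_rot: [1.0, -0.0, 0.0, -0.0]
contact_force: [-0.9, 0.2, 8.2]
opening: 0.262
finger_force: 39.9
```

Request:
servo_tool(translation=[[0, 0, 0.0006], [0, 0, 0], [0, 0, 0]], turn=[[0, 0, 0], [0, 0, 0], [0, 0, 0]])

```text
clock: 13.1
tool_pos: [0.4435, 0.15, 0.1022]
eef_rot: [1.0, -0.0, 0.001, -0.0]
contact_force: [-0.8, -0.0, 9.1]
opening: 0.262
finger_force: 39.9
```

Request:
servo_tool(translation=[[0, 0, 0.0005], [0, 0, 0], [0, 0, 0]], turn=[[0, 0, 0], [0, 0, 0], [0, 0, 0]])

```text
clock: 13.48
tool_pos: [0.4436, 0.15, 0.1018]
eef_rot: [1.0, -0.0, 0.001, -0.0]
contact_force: [-0.5, 0.3, 9.2]
opening: 0.259
finger_force: 39.9
```

Request:
servo_tool(translation=[[0, 0, 0.0005], [0, 0, 0], [0, 0, 0]], turn=[[0, 0, 0], [0, 0, 0], [0, 0, 0]])

```text
clock: 13.85
tool_pos: [0.4436, 0.15, 0.1013]
eef_rot: [1.0, -0.0, 0.001, -0.0]
contact_force: [-0.4, 1.3, 9.9]
opening: 0.259
finger_force: 39.9
```

Request:
servo_tool(translation=[[0, 0, 0.0004], [0, 0, 0], [0, 0, 0]], turn=[[0, 0, 0], [0, 0, 0], [0, 0, 0]])

```text
clock: 14.22
tool_pos: [0.4437, 0.15, 0.101]
eef_rot: [1.0, -0.0, 0.001, -0.0]
contact_force: [0.0, 0.5, 10.5]
opening: 0.263
finger_force: 39.9
```

Request:
servo_tool(translation=[[0, 0, 0.0004], [0, 0, 0], [0, 0, 0]], turn=[[0, 0, 0], [0, 0, 0], [0, 0, 0]])

```text
clock: 14.6
tool_pos: [0.4433, 0.15, 0.1002]
eef_rot: [1.0, -0.0, 0.0, -0.0]
contact_force: [-0.6, 0.2, 5.9]
opening: 0.259
finger_force: 39.9
```

The force dropped from 10.5 to 5.9 N, which is the snap. I hold briefly and then lift straight up.

Request:
servo_tool(translation=[[0, 0, 0], [0, 0, -0.004], [0, 0, -0.01], [0, 0, -0.015], [0, 0, -0.02], [0, 0, -0.025], [0, 0, -0.025], [0, 0, -0.02], [0, 0, -0.011], [0, 0, 0]], turn=[[0, 0, 0], [0, 0, 0], [0, 0, 0], [0, 0, 0], [0, 0, 0], [0, 0, 0], [0, 0, 0], [0, 0, 0], [0, 0, 0], [0, 0, 0]])

```text
clock: 15.85
tool_pos: [0.443, 0.1498, 0.2303]
eef_rot: [1.0, -0.0, 0.0, 0.0]
contact_force: [0.1, -0.2, -2.7]
opening: 0.263
finger_force: 40.0
```

Request:
servo_tool(translation=[[0, 0.02, 0], [0, 0.04, 0], [0, 0.04, 0], [0, 0.045, 0], [0, 0.045, 0], [-0.003, 0.045, 0], [0, 0.045, 0], [0, 0.04, 0], [0, 0.025, 0], [0, 0.015, 0]], turn=[[0, 0, 0], [0, 0, 0], [0, 0, 0], [0, 0, 0], [0, 0, 0], [0, 0, 0], [0, 0, 0], [0, 0, 0], [0, 0, 0], [0, 0, 0]])

```text
clock: 17.1
tool_pos: [0.4391, -0.2112, 0.229]
eef_rot: [1.0, -0.001, -0.001, -0.0]
contact_force: [0.3, -0.4, -1.7]
opening: 0.263
finger_force: 40.0
```

Request:
servo_tool(translation=[[0, 0, 0], [0, 0, 0], [0, 0, 0], [0, 0, 0]], turn=[[0, 0, 0], [0, 0, 0], [0, 0, 0], [0, 0, 0]])

```text
clock: 17.6
tool_pos: [0.4402, -0.2092, 0.2301]
eef_rot: [1.0, 0.001, 0.0, -0.0]
contact_force: [1.3, 0.0, -2.7]
opening: 0.261
finger_force: 40.0
```

```bash
python3 - <<'E'
from h import *
s=optics.snapshot("side");st=r.get_state();print(st["clock"],st["tool_pos"],st["eef_rot"],st["contact_force"],st["opening"])
s0=np.load("side1.npy",allow_pickle=True).item()
i=np.hstack([a["img"][170:260,222:282,::-1] for a in(s0,s)]);cv2.imwrite("pics/g4.png",cv2.resize(i,(800,600),interpolation=cv2.INTER_CUBIC))
E
```

```text
17.65 [ 0.44020769 -0.20946866  0.23010703] [ 9.99999911e-01  4.13059860e-04  7.71071469e-05 -3.19539823e-05] [-0.63321738  1.0019558  -2.19564574] 0.26023831739287034
```

View pics/g4.png

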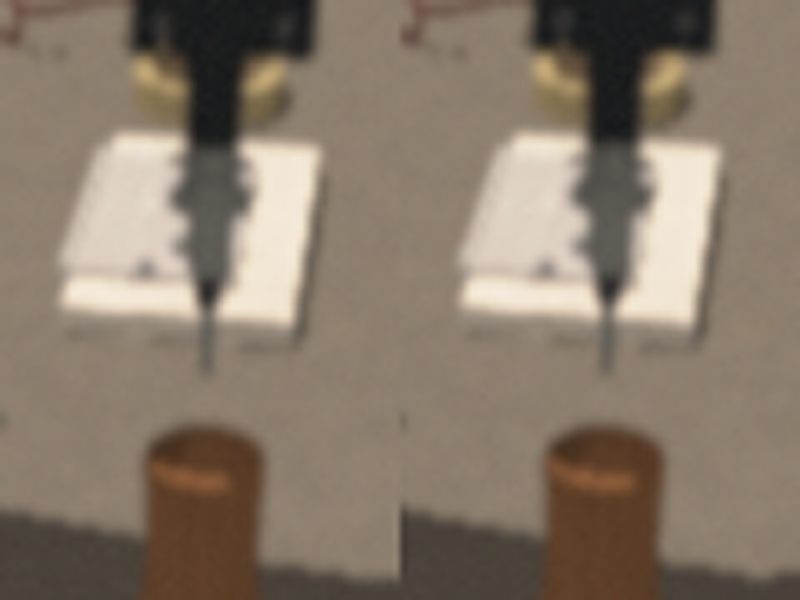

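The pose is identical to the one after extraction: pin at column 206 or 606 over the bore at 205 or 605. Time to lower it back.

Request:
servo_tool(translation=[[0, 0.0007, 0.015], [0, 0, 0.02], [0, 0, 0.02], [0, 0, 0.02], [0, 0, 0.02], [0, 0, 0.012], [0, 0, 0.006], [0, 0, 0], [0, 0, 0]], turn=[[0, 0, 0], [0, 0, 0], [0, 0, 0], [0, 0, 0], [0, 0, 0], [0, 0, 0], [0, 0, 0], [0, 0, 0], [0, 0, 0]])

```text
clock: 18.77
tool_pos: [0.4405, -0.2109, 0.1175]
eef_rot: [1.0, -0.0, 0.001, 0.0]
contact_force: [0.1, 0.2, -2.5]
opening: 0.263
finger_force: 40.0
```

Request:
servo_tool(translation=[[0, 0, 0.003], [0, 0, 0.002], [0, 0, 0], [0, 0, 0]], turn=[[0, 0, 0], [0, 0, 0], [0, 0, 0], [0, 0, 0]])

```text
clock: 19.27
tool_pos: [0.4401, -0.2108, 0.112]
eef_rot: [1.0, -0.0, 0.0, 0.0]
contact_force: [-0.0, -0.3, -3.0]
opening: 0.262
finger_force: 40.0
```

Request:
servo_tool(translation=[[0, 0, 0.001], [0, 0, 0], [0, 0, 0]], turn=[[0, 0, 0], [0, 0, 0], [0, 0, 0]])

```text
clock: 19.65
tool_pos: [0.4401, -0.2108, 0.111]
eef_rot: [1.0, -0.0, 0.0, 0.0]
contact_force: [-1.0, -0.2, -2.3]
opening: 0.263
finger_force: 40.0
```

Request:
servo_tool(translation=[[0, 0, 0.001], [0, 0, 0], [0, 0, 0]], turn=[[0, 0, 0], [0, 0, 0], [0, 0, 0]])

```text
clock: 20.02
tool_pos: [0.4401, -0.2108, 0.11]
eef_rot: [1.0, -0.0, 0.0, 0.0]
contact_force: [-0.3, -0.2, -2.0]
opening: 0.262
finger_force: 40.0
```

Request:
servo_tool(translation=[[0, 0, 0.0005], [0, 0, 0], [0, 0, 0]], turn=[[0, 0, 0], [0, 0, 0], [0, 0, 0]])

```text
clock: 20.4
tool_pos: [0.4401, -0.2108, 0.1096]
eef_rot: [1.0, -0.0, 0.0, 0.0]
contact_force: [-1.2, 0.3, -0.3]
opening: 0.26
finger_force: 40.0
```

The flange is touching the rim, so I release and withdraw.

Request:
servo_tool(translation=[[0, 0, 0], [0, 0, 0], [0, 0, 0], [0, 0, 0], [0, 0, 0], [0, 0, 0], [0, 0, 0]], turn=[[0, 0, 0], [0, 0, 0], [0, 0, 0], [0, 0, 0], [0, 0, 0], [0, 0, 0], [0, 0, 0]], grip=1)

```text
clock: 21.28
tool_pos: [0.4401, -0.2108, 0.1095]
eef_rot: [1.0, -0.0, 0.0, 0.0]
contact_force: [-0.2, 0.3, -0.5]
opening: 0.995
finger_force: 0.0
```

Request:
servo_tool(translation=[[0, 0, -0.01], [0, 0, -0.02], [0, 0, -0.03], [0, 0, -0.03], [0, 0, -0.02], [-0.03, 0.04, 0], [-0.04, 0.06, 0], [-0.04, 0.06, 0], [-0.03, 0.05, 0], [0, 0, 0]], turn=[[0, 0, 0], [0, 0, 0], [0, 0, 0], [0, 0, 0], [0, 0, 0], [0, 0, 0], [0, 0, 0], [0, 0, 0], [0, 0, 0], [0, 0, 0]])

```text
clock: 22.52
tool_pos: [0.3064, -0.4095, 0.2201]
eef_rot: [1.0, -0.005, -0.001, 0.002]
contact_force: [0.5, 0.7, -0.4]
opening: 1.001
finger_force: 0.0
```

```bash
python3 - <<'E'
from h import *
T=optics.snapshot("top");S=optics.snapshot("side");st=r.get_state();print(st["clock"],st["tool_pos"],st["qd"].round(3))
def orange(s,u0,v0,u1,v1):
    g=s["img"][v0:v1,u0:u1].astype(float);w=np.clip(g[...,0]-g[...,2]-40,0,None);v,u=np.mgrid[v0:v1,u0:u1];return (u*w).sum()/w.sum(),(v*w).sum()/w.sum()
t=orange(T,323,197,330,204);s_=orange(S,249,212,257,219);print(t,s_,tri(T,t,S,s_))
f=lambda s,u,v:cv2.resize(s["img"][v:v+66,u:u+50,::-1],(400,528),interpolation=cv2.INTER_CUBIC)
cv2.imwrite("pics/g5.png",np.hstack([f(T,296,170),f(S,230,208)]))
E
```

```text
22.625 [ 0.3103807  -0.40480027  0.21991847] [-0.041 -0.004 -0.029  0.011 -0.001 -0.003 -0.   ]
(np.float64(326.2515337423313), np.float64(200.75460122699386)) (np.float64(252.92361111111111), np.float64(214.68055555555554)) (array([ 0.44163669, -0.21091763,  0.17617949]), np.float64(0.0002724166040706445))
```

View pics/g5.png

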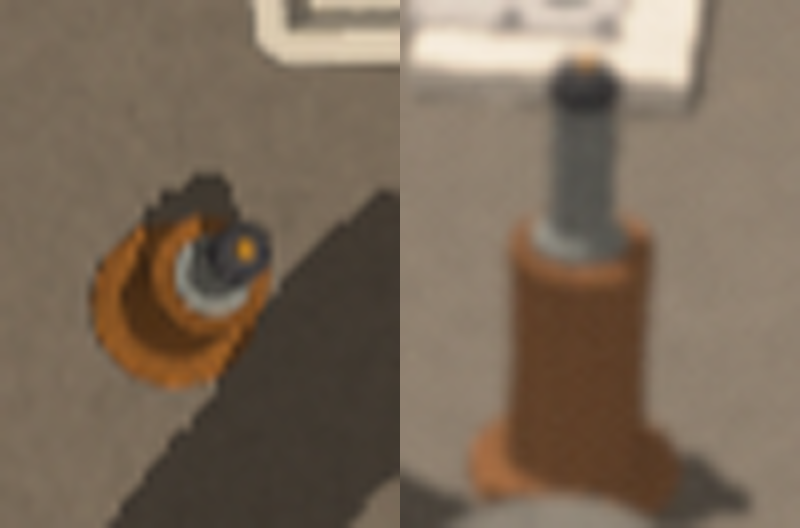

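The punch stands upright and fully home. Its button is at (245,250) top and (585,62) side in the crop, within about 0.2 mm of where it started.

```bash
python3 -c "
from plant import r
print(r.finish_job())"
```

```text
the job is handed in; nothing more can be done
None
```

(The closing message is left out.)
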